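# Weigh the vegetables on a hand scale and start the pot

## Task

Weigh all the cut vegetables on the counter together: put every piece in the dish of the hand scale, lift the scale by its black cross handle until the loaded dish hangs a good two centimetres clear of the counter, keep it level and still for about three seconds so the weight can be read, and set it back down on the counter. Then put every piece into the pot on the hob, leave the empty scale standing on the counter, and switch the hob on by pressing its keys one at a time and fully down: power, then plus, then start. Do not touch the minus key, and leave the salt jar and mug where they are.

Things in the scene. Friction and masses are not known exactly. Their poses are not given: they have to be found in the camera images.
- squash_long: Block of orange squash, 70 x 46 x 44 mm (its x, y, z); origin at its centre. About 0.15 kg. May be absent. The pieces start flat on the counter, z up, on a pale cutting mat (under 1 mm thick) between hob and scale, any of four places.
- squash_short: Shorter block of orange squash, 60 x 50 x 40 mm (x, y, z); origin at its centre. About 0.13 kg. May be absent.
- floret: Cream cauliflower floret, rounded, behaves as a block 62 x 54 x 42 mm (x, y, z); origin at its centre. About 0.11 kg. May be absent.
- leek_half: Pale green piece of leek halved lengthwise, flat side down, 90 mm long (x), 40 mm wide (y) for the lower 20 mm and 30 mm above, 36 mm high (z); origin at mid-length and mid-width, 18 mm above its flat side. About 0.10 kg. May be absent.
- pan: Spring hand scale standing on the counter, loose, 0.4 kg in all. Its open steel dish is 300 mm (x) x 230 mm (y), rim 22 mm high, walls and floor 4 mm thick; origin at the centre of the underside, z up. A flat saddle 90 mm wide (x), its top 16 mm up, crosses the middle; the trough at each end is 101 mm (x) x 222 mm (y) and takes two pieces side by side along y.
- bail_top (a point): Top of the dish's wire bail, 123 mm above its underside. The bail (7 mm wire) arches in the pan's plane x = 0 from the rims at y = +-113 mm. Above it stands the round dial housing, 66 mm across (y, z) and 28 mm thick (x), from 133 to 199 mm above the underside when slack, topped by the cross handle.
- scale (a joint): Stretch of the scale's spring, m: 0 when slack (dish standing on the counter), grows as the dial housing is pulled up off its stem, stop at 0.06. Stiffness 220 N/m with 0.66 N preload, so lifting the handle first stretches the spring (about 10 mm for the empty dish, 20 to 37 mm loaded) and only then raises the dish. The dish stays square to the handle.
- scale_handle (a point): Centre of the scale's black cross handle, a bar 84 mm long along the pan's y, 20 mm thick along the pan's x and 24 mm high; 230 mm above the pan's underside when the spring is slack.
- hob: Portable induction hob, black, 350 mm deep (x) x 280 mm wide (y) x 60 mm high, fixed; origin on its underside, 135 mm behind its front edge (40 mm in front of its centre), x pointing away from the cook. Stands on the side of the counter where the scale is not. Its front strip (towards -x) carries four round grey keys in a row along y, 40 mm apart.
- pot: Pale green cast-iron pot fixed on the hob, outer diameter 230 mm, 90 mm high, wall and floor 6 mm thick, cavity about 205 mm across at the floor; origin at the centre of its underside, 60 mm above the counter, z up. Two loop handles stick out 45 mm along +y and -y just under the rim.
- key_power (a joint): Travel of the power key (broken-circle mark; the last key on the hob's -y side, the cook's right), m: 0 up, 0.004 fully down. Spring 1.2 N at rest to 4 N fully down; springs back.
- key_power_top (a point): Centre of the power key's top, 22 mm across, 7.5 mm above the hob's top.
- key_plus (a joint): Travel of the plus key (cross mark; second from the hob's +y side), m: as the power key.
- key_plus_top (a point): Centre of the plus key's top.
- key_start (a joint): Travel of the start key (triangle mark; third from the hob's +y side, between plus and power), m: as the power key.
- key_start_top (a point): Centre of the start key's top.
- key_minus: Minus key (single-bar mark; the first key on the hob's +y side, the cook's left), not to be touched; origin at its centre, on the hob's top surface.
- salt_jar: Bystander: white salt jar, 68 mm across, 70 mm high; origin under its centre.
- mug: Bystander: blue mug, 80 mm across, 90 mm high, handle at its +y; origin under its centre.

How it is judged:
By the outcome, as a careful person would: the job done as asked, in the order asked, and still so for the second after the job is handed in, with the robot touching nothing.
Of squash_long, squash_short, floret, leek_half only 2 to 4 are there at a start; the rules pass over those that are not, and their reading is None.
At some moment in a run one of squash_long, squash_short, floret, leek_half may be knocked a few centimetres aside while the robot is not near it.
Once in a run the grip may slacken for a moment while it holds something.
It also fails if it takes over 210 s, if anything falls off the work surface, if the arm or the gripper's body presses on something with over 40 N, if the wrist force passes 120 N, or if a joint passes its speed limit or range.

## Robot

A 6-joint arm with a two-finger parallel gripper is mounted at the origin on the work surface. World frame = base frame: x ahead of the robot, y to its left, z up, the work surface at z = 0. Lengths are in m, angles in rad, forces in N, time in s.
With the tool pointing down it reaches from about 0.25 to 0.775 m from the base axis. Payload 4 kg.
Tool frame: the origin (TCP) lies on the centre line of the jaws, within the pads' length; the fingertips stand ahead of it and the grasp point (between the pads) lies 6 mm ahead of it (robot.tip_reach is the z of the fingertips in the tool frame, in m); z points along the fingers, y is the line along which they close (so a half turn about z gives the same grasp; the last joint's range is limited). The gripper opens to 85 mm and grips with 20 to 120 N. Pads are 22 mm wide; open, the fingers measure 114 mm over their backs; the gripper's body (76 mm by 85 mm) begins 54 mm behind the grasp point. The pads swing forward as they close: fully open they stand 13 mm farther back than shut.
Start: joints at [1.116, 0.087, 1.371, -0, 1.684, -0.103], TCP at [0.19, 0.516, 0.256] pointing down, gripper open.
Joint ranges: [-3.1, 3.1], [-0.76, 2.03], [0.27, 2.55], [-1.08, 4.22], [0.17, 2.65], [-2.57, 2.57]. Speed limits (rad/s): [2.79, 2.79, 3.14, 3.14, 3.14, 3.14].

## Interface

Orientations are given as [roll, pitch, yaw] about the fixed x, y, z axes, in that order (R = Rz(yaw) Ry(pitch) Rx(roll)).
In Python, from cell import robot gives the robot as it stands.
- The arm moves only by the tool carry_out, never from a script. Its arguments are lists of equal length, an entry for each row: "fingers": the finger opening in cm, from 0 to 8.54; "delta_pos": the shift along the tool's x, y, z in shares of 60 cm (1.0 is 60 cm), a list of three; "twist": the turn about the tool's z in shares of 4 rad (1.0 is 4 rad). In form: {"fingers": [fingers, ...], "delta_pos": [[tx, ty, tz], ...], "twist": [twist, ...]}. A call has 1 to 20 rows; each row is the pose to reach, as a shift and turn from the pose commanded when the call began, along the tool's axes at that moment; what a row does not reach only later rows make up. A row lasts 1/10 s, in which the tool goes at most 50 mm and 8.59 degrees, less where a joint would pass 70% of its speed; a pose out of reach is approached as far as the arm can. A shift or turn number past 1, either way, is cut back to 1. A call with a gripper value outside its range is refused whole. The fingers move at their own pace and stop on an object; "force" is the grip in N (left out, the last holds). Time passes only in rows, so rows that repeat a pose let the fingers close. It gives the time, the measured TCP pose, the force, the opening and the grip force at its end, in the units of the state.
- robot.observe(): the state, without advancing time (a new reading comes with each control period).
- robot.grab_frame(name): name is "scene" or "top" or "wrist"; returns (picture, depth): 420x560x3 uint8, red, green, blue; 420x560 float32, m along the optical axis (not along the pixel's ray), 0 where there is no reading.
- robot.camera_info(name): a dict with "K" (3x3 intrinsics, pixels), "dist" ([k1, k2, p1, p2, k3] as OpenCV has them; the pictures are not rectified), "R" (3x3) and "t" (3): a world point X has camera coordinates R X + t. Camera axes: x right, y down, z forward; pixel columns grow to the right and rows downward; lengths in m; the calibration is good to about 2 mm. A picture is of the moment at which its call begins: read the wrist's pose just before it. camera_info takes no time and is no camera call; for the wrist camera it gives the pose at the moment of the call.
- robot.sign_off(): hands the job in; it is judged then, once.
Trained networks look in the newest picture that a camera, given by its name, has taken for a name from the list of things; names that differ only in an ending like _2 or _b are one class to them, and where a whole thing is asked for, a point or a joint stands for the part that bears it (a point fixed in the world has none). Each returns a list of dicts, best first, with "confidence" (0 to 1); they miss things now and then, are a little off and sometimes report something else, mostly with a low value. They report only what shows in the picture. A call takes as long as a camera call.
- robot.cut_out(label, camera): "region" (420x560 bool, what is visible of it) and "bbox" ([left, top, right, bottom] in pixels, round what is visible of it).
The state is a dict: "time_s": time; "q": joint angles; "qvel": joint speeds; "joint_efforts": joint torques, N m; "ee_pos": TCP position; "ee_rot": TCP orientation; "contact_force": force on the tool from outside, world axes, zero at the start; "torque": the same for the moment, N m; "opening": finger opening in m; "gripper_force": force on a finger pad.
Only numpy, scipy, OpenCV 4.12 (cv2) and the standard library are available. Lean on these libraries where they do the work, as an engineer would, in place of code of your own. Each camera call takes 0.05 s, during which the arm holds its last target. There are 200 camera calls.

## Working session

There is one attempt and no reset: what is moved stays moved. The work goes in short steps, Python scripts to look and compute and a tool call to move; the robot and the scene stay as the last step left them, time stands still between calls to the robot, and variables do not carry over. Pictures are saved under pics/ and viewed, at most 14 in all, crops included, and the job is handed in when it is done.

Besides the shell and the picture viewer there is one more tool, called as name([rows], argument=value, ...), one row to a line, values as JSON. carry_out: Moves the arm, as the interface text tells. Its arguments: {"type":"object","properties":{"fingers":{"type":"array","items":{"type":"number"}},"delta_pos":{"type":"array","items":{"type":"array","items":{"type":"number"}}},"twist":{"type":"array","items":{"type":"number"}},"force":{"type":"number"}},"required":["fingers","delta_pos","twist"]}

```bash
mkdir -p pics; ls; cat > h.py <<'E'
import numpy as np, cv2
from cell import robot
def snap(cam,fn=None):
    info=robot.camera_info(cam)
    im,d=robot.grab_frame(cam)
    if fn: cv2.imwrite('pics/'+fn,im[:,:,::-1])
    return im,d,info
def cloud(d,info):
    h,w=d.shape
    u,v=np.meshgrid(np.arange(w),np.arange(h))
    p=np.stack([u,v],-1).reshape(-1,1,2).astype(np.float64)
    n=cv2.undistortPoints(p,np.array(info['K'],float),np.array(info['dist'],float)).reshape(h,w,2)
    P=np.dstack([n[...,0]*d,n[...,1]*d,d])
    X=(P-np.array(info['t']))@np.array(info['R'])
    X[d<=0]=np.nan
    return X
def rect(pts):
    r=cv2.minAreaRect(pts[:,:2].astype(np.float32)*1000)
    return r
E
python3 - <<'E'
from h import *
for c in ['top','scene']:
    im,d,i=snap(c,c+'0.png'); np.savez('pics/'+c+'0.npz',im=im,d=d,**{k:np.array(v) for k,v in i.items()})
    X=cloud(d,i); print(c,i['t'],-np.array(i['R']).T@i['t'])
    for l in ['squash_long','squash_short','floret','leek_half','pan','scale_handle','pot','hob','key_power','key_start','key_plus','salt_jar','mug']:
        for o in robot.cut_out(l,c)[:2]:
            p=X[o['region']]; p=p[~np.isnan(p[:,0])]
            if len(p)<5: print(l,'few',o['bbox']);continue
            zt=np.percentile(p[:,2],95); q=p[p[:,2]>zt-.012]
            print(l,round(o['confidence'],2),o['bbox'],len(p),'med',np.median(p,0).round(3),'zt',zt.round(3),'top',np.median(q,0).round(3),[np.round(a,1) for a in rect(q)])
print(robot.observe(),robot.tip_reach)
E
```

```text
pics
top [-0.01017987  0.5980066   1.19401288] [ 0.52116384 -0.01691417  1.22942443]
squash_short 0.64 [337.6, 187.4, 443.0, 308.3] 10008 med [ 0.523 -0.279  0.007] zt 0.125 top [ 0.526 -0.274  0.24 ] [array([ 527.3, -269.8]), array([107.6,  29.8]), np.float64(82.1)]
floret 0.67 [259.0, 246.2, 283.4, 265.1] 392 med [0.508 0.036 0.037] zt 0.043 top [0.504 0.039 0.039] [array([504.5,  38.9]), array([53.6, 52.9]), np.float64(68.7)]
floret 0.37 [103.4, 169.8, 240.1, 274.9] 8710 med [0.584 0.293 0.07 ] zt 0.153 top [0.583 0.297 0.152] [array([580.8, 275.1]), array([285.6, 231. ]), np.float64(54.9)]
leek_half 0.97 [263.7, 185.7, 285.9, 221.8] 489 med [0.638 0.03  0.035] zt 0.04 top [0.641 0.03  0.036] [array([641.9,  30.7]), array([32.3, 88. ]), np.float64(71.5)]
leek_half 0.72 [191.5, 293.6, 202.3, 301.5] 52 med [0.396 0.216 0.068] zt 0.071 top [0.396 0.216 0.068] [array([394.8, 216.5]), array([17.9, 18.3]), np.float64(1.4)]
pan 0.84 [341.4, 184.5, 444.2, 313.7] 10219 med [ 0.523 -0.278  0.007] zt 0.122 top [ 0.526 -0.273  0.24 ] [array([ 527.3, -269.8]), array([107.6,  29.8]), np.float64
[... 3972 characters left out ...]
s': 1.4, 'q': array([ 1.11590999e+00,  8.72260507e-02,  1.37069228e+00,  1.68547000e-05,
        1.68359227e+00, -1.03094755e-01]), 'qvel': array([-1.89750406e-04,  1.13105850e-04,  1.75979153e-04, -9.43975148e-05,
        5.33233734e-04, -1.54947320e-03]), 'joint_efforts': array([ 3.62899655e-04, -3.51747537e+01, -3.13447630e+01, -2.25380072e-04,
        1.18719257e-03,  8.51176537e-06]), 'ee_pos': array([0.18952569, 0.51633722, 0.25633055]), 'ee_rot': array([ 3.14150931e+00, -8.21411809e-06,  2.78980297e+00]), 'contact_force': array([ 0.12987667, -0.93173919, -0.7109319 ]), 'torque': array([-0.0092806 ,  0.01273094,  0.0003641 ]), 'gripper_force': 0.0, 'opening': 0.08531719989737595} 0.025
```

```bash
python3 -c "
import cv2
im=cv2.imread('pics/top0.png')[110:330,90:460]; cv2.imwrite('pics/top0c.png',cv2.resize(im,None,fx=2.1,fy=2.1,interpolation=cv2.INTER_CUBIC))"
```

```text
(no output)
```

View pics/top0c.png

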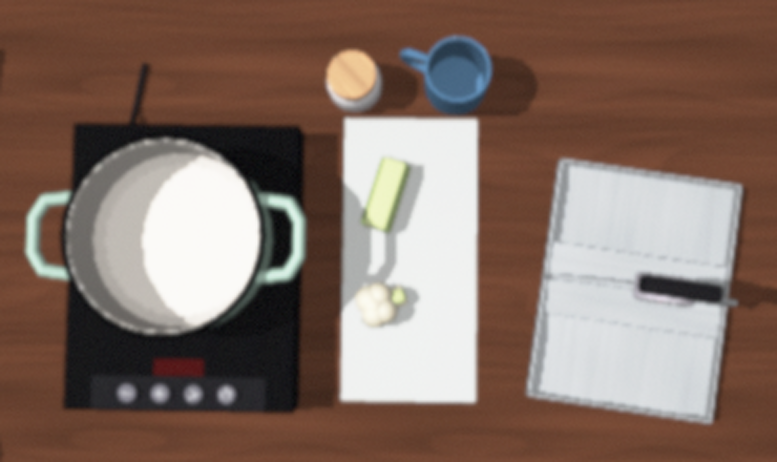

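The crop shows two pieces, a leek at about (385,195) and a floret at (378,303). The keys are at x = 126, 160, 193 and 227, y ≈ 394, and the handle bar is at (681,289). Next I refine the geometry.

```bash
cat >> h.py <<'E'
def plan(p,yaw_deg):
    s=robot.observe(); y0=s['ee_rot'][2]
    R=np.array([[np.cos(y0),np.sin(y0),0],[np.sin(y0),-np.cos(y0),0],[0,0,-1.]])
    d=R.T@(np.array(p)-s['ee_pos'])*100
    tw=y0-np.radians(yaw_deg); tw=(tw+np.pi)%(2*np.pi)-np.pi
    print('plan',np.round(p,3),yaw_deg,'-> delta cm',d.round(2),'twist',tw.round(3),'q1',np.degrees(s['q'][0]).round(1),'q6',np.degrees(s['q'][5]).round(1))
E
python3 - <<'E'
from h import *
from scipy.optimize import least_squares
z=np.load('pics/top0.npz'); X=cloud(z['d'],z); im=z['im'].astype(int)
def sel(x0,x1,y0,y1,z0,z1):
    m=(X[...,0]>x0)&(X[...,0]<x1)&(X[...,1]>y0)&(X[...,1]<y1)&(X[...,2]>z0)&(X[...,2]<z1); return m
p=X[sel(.4,.75,.1,.45,.145,.16)]
f=lambda a:np.hypot(p[:,0]-a[0],p[:,1]-a[1])-a[2]
print('pot',least_squares(f,[.585,.296,.112],loss='soft_l1',f_scale=.003).x,len(p))
p=X[sel(.2,.8,.1,.5,.05,.066)]; print('hob top',rect(p),np.median(p[:,2]))
print('counter z',np.median(X[sel(.3,.7,-.12,-.08,-.02,.02)][:,2]), 'mat',np.median(X[sel(.55,.6,-.04,0,-.02,.02)][:,2]))
p=X[sel(.3,.75,-.45,-.1,.012,.05)]; print('pan',rect(p))
p=X[sel(.4,.6,-.45,-.1,.22,.26)]; print('handle',rect(p),np.median(p[:,2]))
for n,b in [('leek',(.58,.72,-.04,.1)),('floret',(.44,.57,-.02,.1))]:
    for z0 in (.012,.025,.03):
        p=X[sel(*b,z0,.06)]; print(n,z0,rect(p),np.percentile(p[:,2],95))
# green part of floret
m=sel(.44,.57,-.04,.1,.01,.06)&(im[...,1]-im[...,2]>60); print('green',X[m].mean(0),m.sum())
plan([.642,.031,.10],161.5)
E
```

```text
pot [0.58085281 0.27506546 0.11111217] 1187
hob top ((548.9552612304688, 276.1404113769531), (281.3892517089844, 350.895751953125), 89.55069732666016) 0.06104336227216452
counter z 0.0007235179763833055 mat 0.001078522489338417
pan ((525.8353271484375, -282.8531799316406), (233.80979919433594, 301.1015319824219), 81.89093017578125)
handle ((525.9149169921875, -281.9387512207031), (83.13910675048828, 19.992624282836914), 81.95698547363281) 0.2417003405570408
leek 0.012 ((642.8118896484375, 30.527099609375), (39.635562896728516, 89.94326782226562), 72.34134674072266) 0.03995348989639929
leek 0.025 ((642.7899169921875, 30.42375946044922), (35.13304901123047, 89.9491958618164), 72.2343521118164) 0.04032852102211776
leek 0.03 ((642.9409790039062, 30.83356475830078), (30.156726837158203, 89.95852661132812), 72.0533447265625) 0.04036367851468434
floret 0.012 ((506.0914611816406, 33.299705505371094), (52.140804290771484, 61.083621978759766), 18.99348258972168) 0.042711049752687566
floret 0.025 ((507.0431823730469, 33.30510330200195), (52.40340042114258, 59.393310546875), 24.039295196533203) 0.04284507471992605
floret 0.03 ((504.4990234375, 38.94212341308594), (53.61313247680664, 52.87092208862305), 68.73403930664062) 0.043224531800962265
green [nan nan nan] 0
plan [0.642 0.031 0.1  ] 161.5 -> delta cm [-59.2  -29.97  15.63] twist -0.029 q1 63.9 q6 -5.9<stdin>:17: RuntimeWarning: Mean of empty slice.
  ret = um.true_divide(
```

The rows are not in the units I measure in: shifts go in shares of 60 cm and turns go in shares of 4 rad. I convert before sending: -59.3 cm / 60 = -0.9883, -30 cm / 60 = -0.5, -0.04 rad / 4 = -0.01.

carry_out([
  [-0.9883,-0.5,0.0333],
  [-0.9883,-0.5,0.0333],
  [-0.9883,-0.5,0.0333],
  [-0.9883,-0.5,0.0333],
  [-0.9883,-0.5,0.0333],
  [-0.9883,-0.5,0.0333],
  [-0.9883,-0.5,0.0333],
  [-0.9883,-0.5,0.0333],
  [-0.9883,-0.5,0.0333],
  [-0.9883,-0.5,0.0333],
  [-0.9883,-0.5,0.0333],
  [-0.9883,-0.5,0.0333],
  [-0.9883,-0.5,0.0333],
  [-0.9883,-0.5,0.0333],
  [-0.9883,-0.5,0.0333],
  [-0.9883,-0.5,0.1167],
  [-0.9883,-0.5,0.2],
  [-0.9883,-0.5,0.2],
  [-0.9883,-0.5,0.2],
  [-0.9883,-0.5,0.2],
], fingers=[7,7,7,7,7,7,7,7,7,7,7,7,7,7,7,7,7,7,7,7], twist=[-0.01,-0.01,-0.01,-0.01,-0.01,-0.01,-0.01,-0.01,-0.01,-0.01,-0.01,-0.01,-0.01,-0.01,-0.01,-0.01,-0.01,-0.01,-0.01,-0.01], force=60)

```text
time_s: 3.4
ee_pos: [0.6448, 0.0312, 0.1411]
ee_rot: [3.139, 0.007, 2.831]
contact_force: [0.5, 0.4, 1.6]
opening: 0.0698
gripper_force: 0.0
```

```bash
cat >> h.py <<'E'
def seg(X,b,z0=.03,z1=.06):
    m=(X[...,0]>b[0])&(X[...,0]<b[1])&(X[...,1]>b[2])&(X[...,1]<b[3])&(X[...,2]>z0)&(X[...,2]<z1)
    return X[m]
E
python3 - <<'E'
from h import *
s=robot.observe(); print(s['time_s'],s['ee_pos'],s['ee_rot'],np.degrees(s['q']).round(1),s['opening'])
im,d,i=snap('wrist','w1.png'); X=cloud(d,i)
print('wristcam',-np.array(i['R']).T@i['t'])
for z0 in (.012,.03): 
    p=seg(X,(.58,.72,-.04,.1),z0); print(len(p), rect(p) if len(p) else '')
    p=seg(X,(.44,.57,-.04,.1),z0); print(len(p), rect(p) if len(p) else '')
im,d,i=snap('scene','s1.png'); X=cloud(d,i)
# arm: points with z>.2 
for r0 in np.arange(.3,.75,.05):
    r=np.hypot(X[...,0],X[...,1]); a=np.arctan2(X[...,1],X[...,0])
    m=(r>r0)&(r<r0+.05)&(np.abs(a-s['q'][0])<.25)&(X[...,2]>.06)
    print(r0.round(2),m.sum(), np.percentile(X[m][:,2],[1,5,95]).round(3) if m.sum()>5 else '')
plan([.643,.0305,.03],162.3)
E
```

```text
3.4 [0.644847   0.03124635 0.14105881] [3.13932201 0.00712856 2.83103135] [ -2.3  19.4  74.6   0.   85.6 -74.5] 0.06980744902423419
wristcam [0.58073982 0.0510802  0.25758472]
7670 ((645.5384521484375, 30.372459411621094), (40.12786865234375, 89.2446517944336), 72.72773742675781)
3139 ((524.9682006835938, 29.933547973632812), (63.16973114013672, 24.316184997558594), 72.39920043945312)
6106 ((645.5288696289062, 30.39978790283203), (30.032470703125, 89.15562438964844), 72.71295928955078)
1437 ((526.9659423828125, 37.65470886230469), (37.92597198486328, 15.82572078704834), 73.00382995605469)
0.3 377 [0.527 0.531 0.558]
0.35 524 [0.512 0.517 0.538]
0.4 1042 [0.439 0.448 0.518]
0.45 1313 [0.417 0.427 0.499]
0.5 1383 [0.41  0.416 0.487]
0.55 1489 [0.404 0.41  0.485]
0.6 2214 [0.137 0.244 0.482]
0.65 4244 [0.138 0.187 0.475]
0.7 0 
plan [0.643 0.03  0.03 ] 162.3 -> delta cm [ 0.2  -0.1  11.15] twist -0.002 q1 -2.3 q6 -74.5
```

View pics/s1.png

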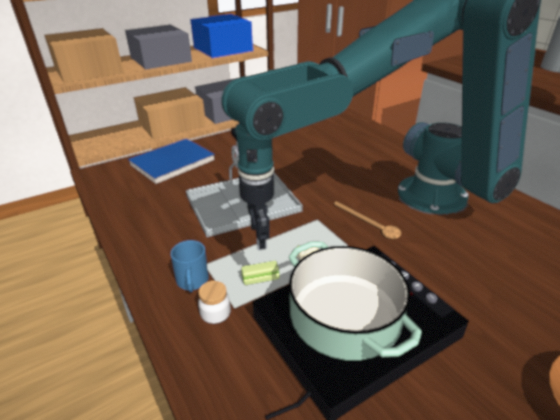

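The scene view shows the forearm about 0.27 m above the TCP, so it will clear the handle over the far trough. The leek lies at about (260,272), below the gripper. I grasp it now.

In the tool's units: 11 cm / 60 = 0.1833, 10 cm / 60 = 0.1667.

carry_out([
  [-0.0017,0,0.0667],
  [-0.0017,0,0.1333],
  [-0.0017,0,0.1667],
  [-0.0017,0,0.1833],
  [-0.0017,0,0.1833],
  [-0.0017,0,0.1833],
  [-0.0017,0,0.1833],
  [-0.0017,0,0.1833],
  [-0.0017,0,0.1833],
  [-0.0017,0,0.1833],
  [-0.0017,0,0.1833],
  [-0.0017,0,0.1833],
], fingers=[7,7,7,7,7,3,3,3,3,3,3,3], twist=[0,0,0,0,0,0,0,0,0,0,0,0], force=50)

```text
time_s: 4.7
ee_pos: [0.6458, 0.03, 0.0294]
ee_rot: [3.14, 0.006, 2.83]
contact_force: [0.0, -1.3, 6.1]
opening: 0.039
gripper_force: 53.0
```

```bash
python3 - <<'E'
from h import *
s=robot.observe(); print(s['time_s'],s['ee_pos'],s['ee_rot'],s['opening'],s['gripper_force'])
c=np.array([.526,-.282]); a=np.radians(-8.1); ex=np.array([np.cos(a),np.sin(a)])
print('far',c+.095*ex,'near',c-.095*ex)
f=c+.095*ex
# leek along pan y: tool y along pan x -> yaw-90=-8.1 -> 81.9
plan([s['ee_pos'][0],s['ee_pos'][1],.15],162.3)
plan([f[0],f[1],.15],81.9)
E
```

```text
4.7 [0.64581581 0.02999374 0.02943831] [3.1399916  0.00553376 2.82980461] 0.039042323736195046 52.95993447303772
far [ 0.62005225 -0.29538562] near [ 0.43194775 -0.26861438]
plan [0.646 0.03  0.15 ] 162.3 -> delta cm [  0.     0.   -12.06] twist -0.003 q1 -2.4 q6 -74.5
plan [ 0.62  -0.295  0.15 ] 81.9 -> delta cm [ -7.53 -31.76 -12.06] twist 1.4 q1 -2.4 q6 -74.5
```

In the tool's units: -31.8 cm / 60 = -0.53, -1.4 cm / 60 = -0.0233, 1.4 rad / 4 = 0.35.

carry_out([
  [0,0,-0.05],
  [0,0,-0.1167],
  [0,0,-0.2],
  [-0.0117,-0.05,-0.2],
  [-0.0233,-0.1,-0.2],
  [-0.035,-0.15,-0.2],
  [-0.0467,-0.2,-0.2],
  [-0.0583,-0.25,-0.2],
  [-0.0717,-0.3,-0.2],
  [-0.0833,-0.35,-0.2],
  [-0.095,-0.4,-0.2],
  [-0.1067,-0.45,-0.2],
  [-0.1183,-0.5,-0.2],
  [-0.125,-0.53,-0.2],
  [-0.125,-0.53,-0.2],
  [-0.125,-0.53,-0.2],
  [-0.125,-0.53,-0.2],
  [-0.125,-0.53,-0.2],
  [-0.125,-0.53,-0.2],
  [-0.125,-0.53,-0.2],
], fingers=[3,3,3,3,3,3,3,3,3,3,3,3,3,3,3,3,3,3,3,3], twist=[0,0,0,0.035,0.07,0.105,0.14,0.175,0.21,0.245,0.28,0.315,0.35,0.35,0.35,0.35,0.35,0.35,0.35,0.35])

```text
time_s: 6.7
ee_pos: [0.6178, -0.2948, 0.1464]
ee_rot: [3.141, -0.0, 1.431]
contact_force: [-0.5, -1.0, -1.5]
opening: 0.0391
gripper_force: 52.1
```

```bash
python3 - <<'E'
from h import *
s=robot.observe(); print(s['time_s'],s['ee_pos'],s['ee_rot'],s['opening'],s['gripper_force'],np.degrees(s['q']).round(1))
im,d,i=snap('wrist','w2.png')
im,d,i=snap('top','t2.png');X=cloud(d,i)
p=seg(X,(.44,.57,-.06,.12),.012); print(len(p), rect(p) if len(p) else '')
plan([.620,-.2954,.035],81.9)
E
```

```text
6.7 [ 0.61784774 -0.29482792  0.1464283 ] [ 3.14147589e+00 -1.32064989e-04  1.43116086e+00] 0.039051465318820415 52.13930010795593 [-30.3  24.4  67.3   0.   88.3 -22.3]
381 ((506.1636047363281, 33.221778869628906), (52.129085540771484, 61.060821533203125), 19.354381561279297)
plan [ 0.62  -0.295  0.035] 81.9 -> delta cm [1.000e-02 2.300e-01 1.114e+01] twist 0.001 q1 -30.3 q6 -22.2
```

View pics/w2.png

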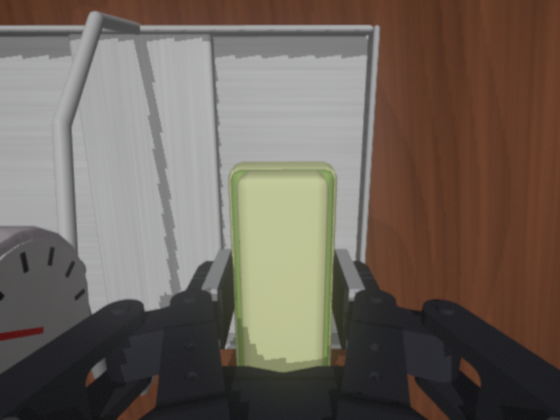

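The wrist view shows the leek at (283,265), aligned with the far trough, which spans about x 215–370. I lower it and release.

In the tool's units: 11 cm / 60 = 0.1833, 10.5 cm / 60 = 0.175.

carry_out([
  [0,0.0033,0.0667],
  [0,0.0033,0.1167],
  [0,0.0033,0.15],
  [0,0.0033,0.175],
  [0,0.0033,0.1833],
  [0,0.0033,0.1833],
  [0,0.0033,0.1833],
  [0,0.0033,0.1833],
  [0,0.0033,0.1833],
  [0,0.0033,0.1333],
  [0,0.0033,0.0667],
  [0,0.0033,0],
  [0,0.0033,0],
  [0,0.0033,0],
], fingers=[3,3,3,3,3,3,5.6,5.6,5.6,5.6,5.6,5.6,5.6,5.6], twist=[0,0,0,0,0,0,0,0,0,0,0,0,0,0])

```text
time_s: 8.2
ee_pos: [0.6207, -0.2965, 0.1496]
ee_rot: [3.136, 0.002, 1.43]
contact_force: [0.0, 0.7, -1.8]
opening: 0.0561
gripper_force: 0.0
```

```bash
python3 - <<'E'
from h import *
s=robot.observe(); print(s['time_s'],s['ee_pos'],s['ee_rot'],s['opening'])
im,d,i=snap('top','t3.png');X=cloud(d,i)
p=seg(X,(.44,.57,-.06,.12),.012); print(len(p), rect(p) if len(p) else '')
p=seg(X,(.3,.75,-.45,-.1),.012,.03); print('pan',rect(p))
# floret closing dir 19.3 -> yaw 109.3
plan([.506,.0332,.146],109.3)
E
```

```text
8.2 [ 0.62066975 -0.29648325  0.14959334] [3.13620342e+00 2.09932846e-03 1.42983554e+00] 0.056100001274987106
381 ((506.0958557128906, 33.22077178955078), (52.096492767333984, 61.04161071777344), 18.957544326782227)
pan ((525.423583984375, -282.353515625), (232.33644104003906, 300.6029052734375), 81.87084197998047)
plan [0.506 0.033 0.146] 109.3 -> delta cm [ 30.99 -15.88   0.1 ] twist -0.478 q1 -30.3 q6 -22.2
```

In the tool's units: 31 cm / 60 = 0.5167, 25 cm / 60 = 0.4167, -0.24 rad / 4 = -0.06.

carry_out([
  [0.0833,0,0],
  [0.1667,0,0],
  [0.25,0,0],
  [0.3333,-0.0667,0],
  [0.4167,-0.15,0],
  [0.5167,-0.2333,0],
  [0.5167,-0.265,0],
  [0.5167,-0.265,0],
  [0.5167,-0.265,0],
  [0.5167,-0.265,0],
  [0.5167,-0.265,0],
  [0.5167,-0.265,0],
  [0.5167,-0.265,0],
  [0.5167,-0.265,0],
], fingers=[8,8,8,8,8,8,8,8,8,8,8,8,8,8], twist=[0,0,0,-0.03,-0.06,-0.09,-0.12,-0.12,-0.12,-0.12,-0.12,-0.12,-0.12,-0.12])

```text
time_s: 9.65
ee_pos: [0.5061, 0.0328, 0.1461]
ee_rot: [-3.141, -0.0, 1.909]
contact_force: [0.5, 0.1, -0.2]
opening: 0.0801
gripper_force: 0.0
```

```bash
python3 - <<'E'
from h import *
s=robot.observe(); print(s['time_s'],s['ee_pos'],s['ee_rot'],s['opening'])
im,d,i=snap('wrist','w3.png'); X=cloud(d,i)
for z0 in (.01,.02,.03):
    p=seg(X,(.44,.57,-.06,.12),z0); print(len(p), rect(p) if len(p) else '')
im,d,i=snap('top','t4.png');X=cloud(d,i)
for b in ((.55,.7,-.4,-.2),(.44,.57,-.06,.12)):
    p=seg(X,b,.026,.06); print(len(p), rect(p) if len(p) else '')
plan([.506,.0332,.03],109.3)
E
```

```text
9.65 [0.50609505 0.0328001  0.14609457] [-3.14128817e+00 -2.00542172e-04  1.90869307e+00] 0.08013113157584091
5491 ((509.8604431152344, 33.06117248535156), (52.67323684692383, 61.61714172363281), 22.377357482910156)
5242 ((510.1700744628906, 33.15582275390625), (52.72843933105469, 61.41426086425781), 23.709142684936523)
4258 ((506.6255798339844, 39.7064323425293), (50.155662536621094, 44.04501724243164), 21.778385162353516)
481 ((627.1180419921875, -272.90460205078125), (140.37576293945312, 58.030235290527344), 64.66313934326172)
0 
plan [0.506 0.033 0.03 ] 109.3 -> delta cm [1.000e-02 1.000e-02 1.162e+01] twist 0.002 q1 -2.7 q6 -22.1
```

View pics/w3.png

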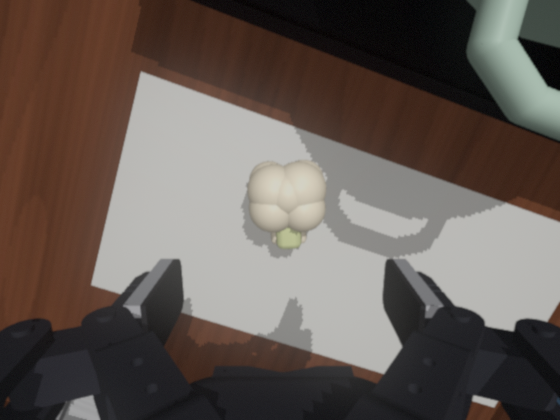

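The wrist view shows the floret at (288,200) with its stem pointing toward the wrist, centred and aligned between the pads.

In the tool's units: 11.5 cm / 60 = 0.1917, 10.5 cm / 60 = 0.175, -0.03 rad / 4 = -0.0075.

carry_out([
  [0,0.0033,0.0667],
  [0,0.0033,0.1333],
  [0,0.0033,0.175],
  [0,0.0033,0.1917],
  [0,0.0033,0.1917],
  [0,0.0033,0.1917],
  [0,0.0033,0.1917],
  [0,0.0033,0.1917],
  [0,0.0033,0.1917],
  [0,0.0033,0.1917],
  [0,0.0033,0.1917],
  [0,0.0033,0.1917],
], fingers=[8,8,8,8,8,4,4,4,4,4,4,4], twist=[-0.0075,-0.0075,-0.0075,-0.0075,-0.0075,-0.0075,-0.0075,-0.0075,-0.0075,-0.0075,-0.0075,-0.0075])

```text
time_s: 10.95
ee_pos: [0.5095, 0.034, 0.0337]
ee_rot: [3.137, 0.002, 1.94]
contact_force: [0.3, -0.2, 6.2]
opening: 0.0532
gripper_force: 55.1
```

```bash
python3 - <<'E'
from h import *
s=robot.observe(); print(s['time_s'],s['ee_pos'],s['ee_rot'],s['opening'],s['gripper_force'])
# floret in near trough: closing along pan y (81.9) -> yaw 171.9
plan([.4315,-.2686,.15],171.9)
E
```

```text
10.95 [0.50951447 0.03397646 0.03369452] [3.13706923e+00 1.94959741e-03 1.93985470e+00] 0.05320907365654898 55.1196151971817
plan [ 0.432 -0.269  0.15 ] 171.9 -> delta cm [-25.41 -18.19 -11.63] twist -1.06 q1 -2.5 q6 -23.7
```

In the tool's units: -25.4 cm / 60 = -0.4233, -22 cm / 60 = -0.3667, -1.06 rad / 4 = -0.265.

carry_out([
  [0,0,-0.05],
  [0,0,-0.1167],
  [0,0,-0.1917],
  [-0.0667,-0.1,-0.1917],
  [-0.1167,-0.15,-0.1917],
  [-0.1667,-0.2,-0.1917],
  [-0.2167,-0.2333,-0.1917],
  [-0.2667,-0.2667,-0.1917],
  [-0.3167,-0.3033,-0.1917],
  [-0.3667,-0.3033,-0.1917],
  [-0.4233,-0.3033,-0.1917],
  [-0.4233,-0.3033,-0.1917],
  [-0.4233,-0.3033,-0.1917],
  [-0.4233,-0.3033,-0.1917],
  [-0.4233,-0.3033,-0.1917],
  [-0.4233,-0.3033,-0.1333],
  [-0.4233,-0.3033,-0.0833],
  [-0.4233,-0.3033,-0.05],
  [-0.4233,-0.3033,-0.05],
], fingers=[4,4,4,4,4,4,4,4,4,4,4,4,4,4,4,4,4,4,4], twist=[0,0,0,-0.035,-0.07,-0.105,-0.14,-0.175,-0.21,-0.245,-0.265,-0.265,-0.265,-0.265,-0.265,-0.265,-0.265,-0.265,-0.265])

```text
time_s: 12.85
ee_pos: [0.4273, -0.2658, 0.0579]
ee_rot: [3.137, -0.007, 3.001]
contact_force: [-0.6, 0.3, -1.0]
opening: 0.0533
gripper_force: 54.4
```

```bash
python3 - <<'E'
from h import *
s=robot.observe(); print(s['time_s'],s['ee_pos'],s['ee_rot'],s['opening'],s['gripper_force'])
snap('top','t5.png')
plan([.4315,-.2686,.040],171.9)
E
```

```text
12.85 [ 0.42725102 -0.2657829   0.05788335] [ 3.13745136 -0.00676528  3.000832  ] 0.053262424926344046 54.367525577545166
plan [ 0.432 -0.269  0.04 ] 171.9 -> delta cm [-0.32 -0.12  2.01] twist 0.001 q1 -38.4 q6 -120.3
```

In the tool's units: -24 cm / 60 = -0.4, 2.1 cm / 60 = 0.035.

carry_out([
  [-0.005,-0.0017,0.02],
  [-0.005,-0.0017,0.035],
  [-0.005,-0.0017,0.035],
  [-0.005,-0.0017,0.035],
  [-0.005,-0.0017,0.035],
  [-0.005,-0.0017,0.035],
  [-0.005,-0.0017,-0.0167],
  [-0.005,-0.0017,-0.0833],
  [-0.005,-0.0017,-0.1667],
  [-0.005,-0.0017,-0.25],
  [-0.005,-0.0017,-0.3333],
  [-0.005,-0.0017,-0.4],
  [-0.005,-0.0017,-0.4],
  [-0.005,-0.0017,-0.4],
], fingers=[4,4,4,7.2,7.2,7.2,7.2,7.2,7.2,7.2,7.2,7.2,7.2,7.2], twist=[0,0,0,0,0,0,0,0,0,0,0,0,0,0])

```text
time_s: 14.3
ee_pos: [0.4327, -0.2702, 0.3031]
ee_rot: [-3.14, 0.003, 3.0]
contact_force: [0.0, 0.5, -0.2]
opening: 0.0719
gripper_force: 0.0
```

```bash
python3 - <<'E'
from h import *
s=robot.observe(); print(s['time_s'],s['ee_pos'],s['ee_rot'],s['opening'],s['gripper_force'])
im,d,i=snap('top','t6.png'); X=cloud(d,i)
p=seg(X,(.4,.65,-.4,-.2),.225,.26); print('handle',rect(p),np.median(p[:,2]))
p=seg(X,(.3,.75,-.45,-.1),.012,.022); print('pan',rect(p))
for b in ((.58,.68,-.37,-.22),(.36,.47,-.37,-.2)):
    p=seg(X,b,.028,.06); print(len(p), rect(p) if len(p) else '')
cv2.imwrite('pics/t6c.png',cv2.resize(im[170:320,320:460,::-1],None,fx=3.5,fy=3.5))
# handle: close along pan x -> yaw 81.9
plan([.526,-.282,.31],81.9)
E
```

```text
14.3 [ 0.43266334 -0.27022557  0.30310422] [-3.13970332  0.00345748  2.99975363] 0.07190532598703414 0.0
handle ((525.9510498046875, -282.3450927734375), (82.71311950683594, 20.067256927490234), 81.8727035522461) 0.2416723127716275
pan ((525.5634155273438, -282.83905029296875), (232.489013671875, 300.73162841796875), 81.92215728759766)
457 ((617.1678466796875, -295.16107177734375), (89.74047088623047, 36.5847282409668), 81.8238525390625)
261 ((430.42828369140625, -262.8714904785156), (41.20813751220703, 55.9710693359375), 39.9819221496582)
plan [ 0.526 -0.282  0.31 ] 81.9 -> delta cm [-9.46  0.12 -0.9 ] twist 1.57 q1 -38.4 q6 -120.2
```

View pics/t6c.png

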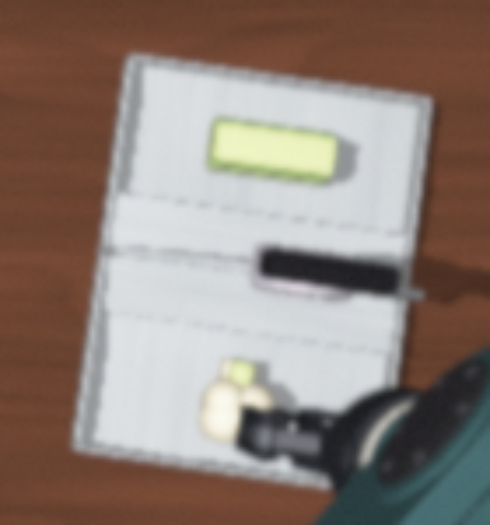

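Both pieces sit in the dish: leek at (275,150), floret at (232,405), handle bar at (330,270). Next I grip the handle.

In the tool's units: -9.5 cm / 60 = -0.1583, -9 cm / 60 = -0.15, 1.57 rad / 4 = 0.3925.

carry_out([
  [-0.0167,0,-0.015],
  [-0.0333,0,-0.015],
  [-0.05,0,-0.015],
  [-0.0667,0,-0.015],
  [-0.0833,0,-0.015],
  [-0.1,0,-0.015],
  [-0.1167,0.0017,-0.015],
  [-0.1333,0.0017,-0.015],
  [-0.15,0.0017,-0.015],
  [-0.1583,0.0017,-0.015],
  [-0.1583,0.0017,-0.015],
  [-0.1583,0.0017,-0.015],
  [-0.1583,0.0017,-0.015],
  [-0.1583,0.0017,-0.015],
  [-0.1583,0.0017,-0.015],
], fingers=[5,5,5,5,5,5,5,5,5,5,5,5,5,5,5], twist=[0.035,0.07,0.105,0.14,0.175,0.21,0.245,0.28,0.315,0.35,0.385,0.3925,0.3925,0.3925,0.3925])

```text
time_s: 15.85
ee_pos: [0.5263, -0.2823, 0.31]
ee_rot: [-3.141, -0.0, 1.431]
contact_force: [-0.6, 0.1, -0.3]
opening: 0.05
gripper_force: 0.0
```

```bash
python3 - <<'E'
from h import *
s=robot.observe(); print(s['time_s'],s['ee_pos'],s['ee_rot'],s['opening'],s['gripper_force'])
plan([.526,-.282,.236],81.9)
E
```

```text
15.85 [ 0.52633777 -0.28232564  0.30997347] [-3.14112921e+00 -3.09597377e-04  1.43089467e+00] 0.05000637085518724 0.0
plan [ 0.526 -0.282  0.236] 81.9 -> delta cm [ 0.03 -0.04  7.4 ] twist 0.001 q1 -33.6 q6 -25.6
```

In the tool's units: 7.2 cm / 60 = 0.12, 5.5 cm / 60 = 0.0917.

carry_out([
  [0,0,0.05],
  [0,0,0.0917],
  [0,0,0.12],
  [0,0,0.12],
  [0,0,0.12],
  [0,0,0.12],
  [0,0,0.12],
  [0,0,0.12],
  [0,0,0.12],
  [0,0,0.12],
  [0,0,0.12],
  [0,0,0.12],
  [0,0,0.12],
], fingers=[5,5,5,5,5,1,1,1,1,1,1,1,1], twist=[0,0,0,0,0,0,0,0,0,0,0,0,0], force=110)

```text
time_s: 17.15
ee_pos: [0.5279, -0.2829, 0.2403]
ee_rot: [3.136, 0.002, 1.43]
contact_force: [5.4, -1.3, 5.6]
opening: 0.0185
gripper_force: 107.9
```

In the tool's units: -6.4 cm / 60 = -0.1067, -3.5 cm / 60 = -0.0583.

carry_out([
  [0,0,-0.0083],
  [0,0,-0.0167],
  [0,0,-0.025],
  [0,0,-0.0333],
  [0,0,-0.0417],
  [0,0,-0.05],
  [0,0,-0.0583],
  [0,0,-0.0667],
  [0,0,-0.075],
  [0,0,-0.0833],
  [0,0,-0.0917],
  [0,0,-0.1],
  [0,0,-0.1067],
  [0,0,-0.1067],
  [0,0,-0.1067],
  [0,0,-0.1067],
], fingers=[1,1,1,1,1,1,1,1,1,1,1,1,1,1,1,1], twist=[0,0,0,0,0,0,0,0,0,0,0,0,0,0,0,0])

```text
time_s: 18.75
ee_pos: [0.5264, -0.2823, 0.3018]
ee_rot: [-3.141, -0.0, 1.43]
contact_force: [-0.5, -0.1, -6.3]
opening: 0.0181
gripper_force: 107.6
```

```bash
cat > chk.py <<'E'
from h import *
import sys
s=robot.observe(); print(s['time_s'],s['ee_pos'],s['ee_rot'],s['opening'],s['gripper_force'],s['contact_force'])
im,d,i=snap('top','t_%d.png'%(s['time_s']*100)); X=cloud(d,i)
a=np.radians(-8.1); R=np.array([[np.cos(a),np.sin(a)],[-np.sin(a),np.cos(a)]])
L=(X[...,:2]-[.526,-.282])@R.T
def reg(x0,x1,y0,y1): 
    m=(L[...,0]>x0)&(L[...,0]<x1)&(L[...,1]>y0)&(L[...,1]<y1)&(X[...,2]<.15); return np.nanmedian(X[m][:,2]).round(4),m.sum()
print('far floor',reg(.06,.135,.06,.10),reg(.06,.135,-.1,-.06),'near floor',reg(-.135,-.06,.06,.1),reg(-.135,-.1,-.09,-.05),'saddle +y',reg(-.04,.04,.04,.1))
E
python3 chk.py
```

```text
18.75 [ 0.52639401 -0.2822906   0.30182705] [-3.14081746e+00 -4.41948756e-04  1.42980880e+00] 0.01814588062122295 107.63572454452515 [-0.48682348 -0.11251997 -6.2531894 ]
far floor (np.float64(0.0462), np.int64(445)) (np.float64(0.0461), np.int64(277)) near floor (np.float64(0.0471), np.int64(459)) (np.float64(0.0475), np.int64(29)) saddle +y (np.float64(0.0587), np.int64(717))
```

The dish floor is at 0.046–0.047 m everywhere, so it hangs level about 4 cm clear. I hold it still.

carry_out([
  [0,0,0],
  [0,0,0],
  [0,0,0],
  [0,0,0],
  [0,0,0],
  [0,0,0],
  [0,0,0],
  [0,0,0],
  [0,0,0],
  [0,0,0],
  [0,0,0],
  [0,0,0],
  [0,0,0],
  [0,0,0],
  [0,0,0],
  [0,0,0],
  [0,0,0],
  [0,0,0],
  [0,0,0],
  [0,0,0],
], fingers=[1,1,1,1,1,1,1,1,1,1,1,1,1,1,1,1,1,1,1,1], twist=[0,0,0,0,0,0,0,0,0,0,0,0,0,0,0,0,0,0,0,0])

```text
time_s: 20.8
ee_pos: [0.5265, -0.2824, 0.3023]
ee_rot: [3.142, -0.0, 1.43]
contact_force: [0.4, 0.2, -6.1]
opening: 0.0182
gripper_force: 107.6
```

carry_out([
  [0,0,0],
  [0,0,0],
  [0,0,0],
  [0,0,0],
  [0,0,0],
  [0,0,0],
  [0,0,0],
  [0,0,0],
  [0,0,0],
  [0,0,0],
  [0,0,0],
  [0,0,0],
  [0,0,0],
  [0,0,0],
  [0,0,0],
  [0,0,0],
  [0,0,0],
  [0,0,0],
  [0,0,0],
  [0,0,0],
], fingers=[1,1,1,1,1,1,1,1,1,1,1,1,1,1,1,1,1,1,1,1], twist=[0,0,0,0,0,0,0,0,0,0,0,0,0,0,0,0,0,0,0,0])

```text
time_s: 22.8
ee_pos: [0.5265, -0.2824, 0.3023]
ee_rot: [3.142, -0.0, 1.43]
contact_force: [-0.1, -0.7, -6.4]
opening: 0.0184
gripper_force: 107.6
```

```bash
python3 chk.py
```

```text
22.8 [ 0.52651527 -0.28237751  0.30230672] [ 3.14151186e+00 -8.63939826e-05  1.42976104e+00] 0.018382932740226177 107.6375162601471 [-0.11760048 -0.68191372 -6.37675096]
far floor (np.float64(0.0471), np.int64(450)) (np.float64(0.0469), np.int64(278)) near floor (np.float64(0.0475), np.int64(463)) (np.float64(0.0479), np.int64(31)) saddle +y (np.float64(0.0593), np.int64(718))
```

carry_out([
  [0,0,0.0083],
  [0,0,0.0167],
  [0,0,0.025],
  [0,0,0.0333],
  [0,0,0.0417],
  [0,0,0.05],
  [0,0,0.055],
  [0,0,0.06],
  [0,0,0.065],
  [0,0,0.07],
  [0,0,0.075],
  [0,0,0.0833],
  [0,0,0.0917],
  [0,0,0.1],
  [0,0,0.1033],
  [0,0,0.1033],
  [0,0,0.1033],
], fingers=[1,1,1,1,1,1,1,1,1,1,1,1,1,1,1,1,1], twist=[0,0,0,0,0,0,0,0,0,0,0,0,0,0,0,0,0])

```text
time_s: 24.55
ee_pos: [0.5266, -0.2823, 0.2408]
ee_rot: [3.141, -0.0, 1.43]
contact_force: [-0.5, 2.1, -1.7]
opening: 0.0185
gripper_force: 108.6
```

```bash
python3 chk.py
```

```text
24.55 [ 0.52663115 -0.28229052  0.24080265] [ 3.14079727e+00 -1.29849953e-05  1.42989771e+00] 0.018479788587773854 108.57658267021179 [-0.5008378   2.0891403  -1.66529288]
far floor (np.float64(0.0044), np.int64(416)) (np.float64(0.0047), np.int64(230)) near floor (np.float64(0.0048), np.int64(429)) (np.float64(0.0053), np.int64(106)) saddle +y (np.float64(0.0168), np.int64(703))
```

In the tool's units: 9.3 cm / 60 = 0.155, 8 cm / 60 = 0.1333.

carry_out([
  [0,0,0.0033],
  [0,0,0.0033],
  [0,0,0.0033],
  [0,0,0.0033],
  [0,0,0.0033],
  [0,0,0.0033],
  [0,0,-0.0333],
  [0,0,-0.0833],
  [0,0,-0.125],
  [0,0,-0.125],
  [0,0.0667,-0.125],
  [0,0.1333,-0.125],
  [0,0.155,-0.125],
  [0,0.155,-0.125],
  [0,0.155,-0.125],
  [0,0.155,-0.125],
], fingers=[1,1,5.6,5.6,5.6,5.6,5.6,5.6,5.6,5.6,5.6,5.6,5.6,5.6,5.6,5.6], twist=[0,0,0,0,0,0,0,0,0,0,0,0,0,0,0,0], force=50)

```text
time_s: 26.2
ee_pos: [0.6178, -0.2955, 0.3154]
ee_rot: [-3.141, -0.0, 1.429]
contact_force: [0.5, -0.1, 0.5]
opening: 0.056
gripper_force: 0.0
```

```bash
cat > chk2.py <<'E'
from h import *
s=robot.observe(); print(s['time_s'],s['ee_pos'],s['ee_rot'],s['opening'],s['gripper_force'])
im,d,i=snap('wrist','w_%d.png'%(s['time_s']*100)); Xw=cloud(d,i)
im,d,i=snap('top'); X=cloud(d,i)
p=seg(X,(.4,.65,-.4,-.2),.225,.255); print('handle',rect(p) if len(p) else '')
p=seg(X,(.3,.75,-.45,-.1),.012,.022); print('pan',rect(p))
for n,b in ('far',(.57,.68,-.39,-.2)),('near',(.36,.475,-.38,-.17)):
    for k,Y in ('top',X),('wrist',Xw):
        p=seg(Y,b,.029,.055); print(n,k,len(p), rect(p) if len(p)>5 else '')
E
python3 chk2.py; python3 -c "
from h import *
plan([.6175,-.2953,.036],81.9)"
```

```text
26.2 [ 0.61781456 -0.29545167  0.31536398] [-3.14124772e+00 -3.80174939e-05  1.42937575e+00] 0.05602730178416783 0.0
handle ((524.182373046875, -281.634033203125), (84.48196411132812, 19.78373146057129), 82.18321228027344)
pan ((524.097900390625, -282.3920593261719), (231.69033813476562, 300.7298583984375), 81.94738006591797)
far top 448 ((615.60791015625, -295.2261962890625), (90.44239044189453, 35.57964324951172), 82.40123748779297)
far wrist 2316 ((618.6044921875, -295.34307861328125), (88.66302490234375, 34.087074279785156), 82.58123016357422)
near top 129 ((431.2527770996094, -252.5557098388672), (20.722864151000977, 50.963897705078125), 53.22174835205078)
near wrist 530 ((417.7381591796875, -259.35235595703125), (54.360443115234375, 31.779150009155273), 45.822425842285156)
plan [ 0.618 -0.295  0.036] 81.9 -> delta cm [ 1.000e-02 -3.000e-02  2.801e+01] twist -0.0 q1 -30.3 q6 -22.2
```

In the tool's units: 27.9 cm / 60 = 0.465, 27 cm / 60 = 0.45.

carry_out([
  [0,-0.0017,0.0833],
  [0,-0.0017,0.1667],
  [0,-0.0017,0.25],
  [0,-0.0017,0.3333],
  [0,-0.0017,0.4],
  [0,-0.0017,0.45],
  [0,-0.0017,0.465],
  [0,-0.0017,0.465],
  [0,-0.0017,0.465],
  [0,-0.0017,0.465],
  [0,-0.0017,0.465],
  [0,-0.0017,0.465],
  [0,-0.0017,0.465],
  [0,-0.0017,0.465],
  [0,-0.0017,0.4167],
  [0,-0.0017,0.35],
  [0,-0.0017,0.2833],
  [0,-0.0017,0.2167],
  [0,-0.0017,0.2167],
], fingers=[5.6,5.6,5.6,5.6,5.6,5.6,5.6,5.6,3,3,3,3,3,3,3,3,3,3,3], twist=[0,0,0,0,0,0,0,0,0,0,0,0,0,0,0,0,0,0,0], force=50)

```text
time_s: 28.2
ee_pos: [0.6205, -0.2969, 0.1949]
ee_rot: [3.127, 0.006, 1.43]
contact_force: [-0.4, -0.6, -0.6]
opening: 0.0386
gripper_force: 51.3
```

```bash
python3 - <<'E'
from h import *
s=robot.observe(); print(s['time_s'],s['ee_pos'],s['ee_rot'],s['opening'],s['gripper_force'])
im,d,i=snap('top'); X=cloud(d,i)
p=seg(X,(.3,.75,-.45,-.1),.012,.022); print('pan',rect(p))
plan([.535,.275,.22],81.9); plan([.535,.275,.22],90); plan([.585,.275,.22],90)
E
```

```text
28.2 [ 0.62052603 -0.29691447  0.19494287] [3.12673231 0.00594549 1.42985242] 0.03861841534609822 51.337419748306274
pan ((524.3701171875, -282.3772888183594), (231.581298828125, 300.2084655761719), 82.1344985961914)
plan [0.535 0.275 0.22 ] 81.9 -> delta cm [ 55.38 -16.38  -2.9 ] twist 0.0 q1 -30.3 q6 -22.2
plan [0.535 0.275 0.22 ] 90 -> delta cm [ 55.38 -16.38  -2.9 ] twist -0.141 q1 -30.3 q6 -22.2
plan [0.585 0.275 0.22 ] 90 -> delta cm [ 56.08 -11.43  -2.9 ] twist -0.141 q1 -30.3 q6 -22.2
```

In the tool's units: 56.5 cm / 60 = 0.9417, -2.9 cm / 60 = -0.0483, -0.14 rad / 4 = -0.035.

carry_out([
  [0.0667,-0.01,-0.025],
  [0.1333,-0.02,-0.0483],
  [0.2,-0.03,-0.0483],
  [0.2667,-0.04,-0.0483],
  [0.3333,-0.05,-0.0483],
  [0.4,-0.06,-0.0483],
  [0.4667,-0.07,-0.0483],
  [0.5333,-0.0783,-0.0483],
  [0.6,-0.0883,-0.0483],
  [0.6667,-0.0983,-0.0483],
  [0.7333,-0.1083,-0.0483],
  [0.8,-0.1183,-0.0483],
  [0.8667,-0.1283,-0.0483],
  [0.9167,-0.135,-0.0483],
  [0.9417,-0.14,-0.0483],
  [0.9417,-0.14,-0.0483],
  [0.9417,-0.14,-0.0483],
  [0.9417,-0.14,-0.0483],
  [0.9417,-0.14,-0.0483],
  [0.9417,-0.14,-0.0483],
], fingers=[3,3,3,3,3,3,3,3,3,3,3,3,3,3,3,3,3,3,3,3], twist=[0,0,0,0,0,-0.0075,-0.015,-0.0225,-0.03,-0.035,-0.035,-0.035,-0.035,-0.035,-0.035,-0.035,-0.035,-0.035,-0.035,-0.035])

```text
time_s: 30.25
ee_pos: [0.6142, 0.2746, 0.2146]
ee_rot: [3.141, -0.0, 1.568]
contact_force: [0.5, -0.8, -2.1]
opening: 0.0385
gripper_force: 51.3
```

```bash
python3 - <<'E'
from h import *
s=robot.observe(); print(s['time_s'],s['ee_pos'],s['ee_rot'],s['opening'],s['gripper_force'])
im,d,i=snap('wrist','w5.png')
plan([.616,.275,.102],90)
E
```

```text
30.25 [0.61417932 0.27462595 0.21462611] [ 3.14119083e+00 -2.80813173e-05  1.56805056e+00] 0.03845435901238372 51.27978265285492
plan [0.616 0.275 0.102] 90 -> delta cm [1.000e-02 1.900e-01 1.126e+01] twist -0.002 q1 19.3 q6 19.4
```

View pics/w5.png

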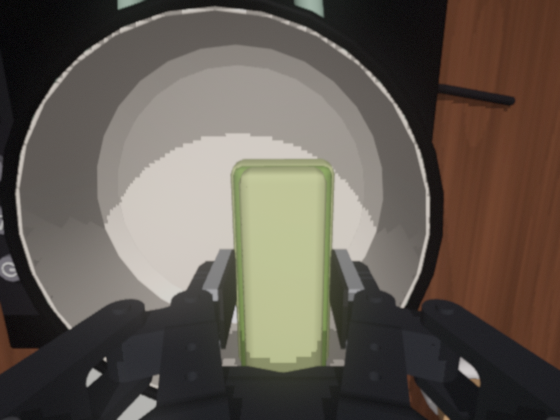

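The leek at (283,265) is above the pot cavity and clear of its walls. I lower and release it.

In the tool's units: 11.2 cm / 60 = 0.1867, 10.7 cm / 60 = 0.1783.

carry_out([
  [0,0,0.05],
  [0,0,0.1],
  [0,0,0.15],
  [0,0,0.1783],
  [0,0,0.1867],
  [0,0,0.1867],
  [0,0,0.1867],
  [0,0,0.1867],
  [0,0,0.1867],
  [0,0,0.15],
  [0,0,0.1],
  [0,0,0.0333],
  [0,0,-0.0333],
  [0,0,-0.1],
  [0,0,-0.1],
  [0,0,-0.1],
], fingers=[3,3,3,3,3,3,5.8,5.8,5.8,5.8,5.8,5.8,5.8,5.8,5.8,5.8], twist=[0,0,0,0,0,0,0,0,0,0,0,0,0,0,0,0])

```text
time_s: 31.9
ee_pos: [0.6144, 0.2761, 0.2767]
ee_rot: [3.137, -0.002, 1.57]
contact_force: [-0.1, -0.7, -1.5]
opening: 0.0581
gripper_force: 0.0
```

```bash
python3 - <<'E'
from h import *
s=robot.observe(); print(s['time_s'],s['ee_pos'],s['ee_rot'],s['opening'],s['contact_force'])
im,d,i=snap('wrist','w6.png'); Xw=cloud(d,i)
p=seg(Xw,(.5,.7,.18,.37),.085,.115); print('leek wrist',len(p),rect(p) if len(p)>5 else '')
im,d,i=snap('top','t7.png'); X=cloud(d,i)
p=seg(X,(.3,.75,-.45,-.1),.012,.022); print('pan',rect(p))
for z0 in (.015,.022,.03):
    p=seg(X,(.36,.475,-.38,-.17),z0,.055); p=p[np.abs((p[:,:2]-[.431,-.269])@[.99,-.141])<.042];print('floret',z0,len(p),rect(p),np.percentile(p[:,2],95))
cv2.imwrite('pics/t7c.png',cv2.resize(im[170:320,320:460,::-1],None,fx=3.5,fy=3.5))
plan([.431,-.2686,.26],171.9)
E
```

```text
31.9 [0.61439476 0.27613389 0.27670775] [ 3.13724792e+00 -1.61300446e-03  1.56981117e+00] 0.05814851587003854 [-0.12490226 -0.73563193 -1.45841052]
leek wrist 8544 ((594.8397827148438, 274.98699951171875), (189.880859375, 189.81390380859375), 89.9320297241211)
pan ((523.6666259765625, -282.65277099609375), (232.0222625732422, 301.1853942871094), 81.98223114013672)
floret 0.015 440 ((418.4640808105469, -313.1235046386719), (143.60888671875, 61.977203369140625), 78.2426986694336) 0.0476856343247347
floret 0.022 408 ((418.5638122558594, -312.644287109375), (142.62991333007812, 61.977203369140625), 78.2426986694336) 0.047737989128497825
floret 0.03 352 ((427.82012939453125, -266.3595886230469), (56.67388153076172, 51.7124137878418), 0.6598387956619263) 0.04794174471019492
plan [ 0.431 -0.269  0.26 ] 171.9 -> delta cm [-54.45 -18.19   1.26] twist -1.43 q1 19.4 q6 19.4
```

View pics/t7c.png

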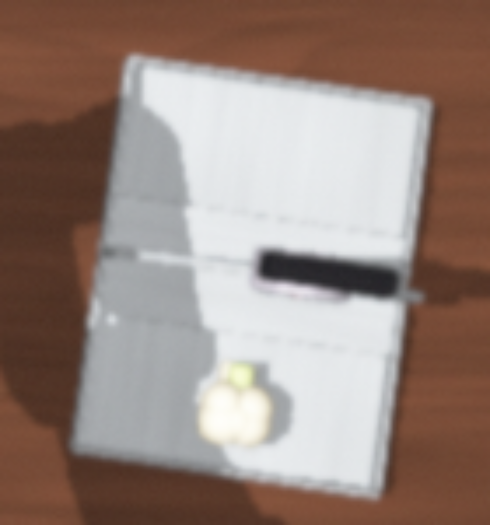

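The floret sits at (235,405) in the otherwise empty dish, so I go to it now.

In the tool's units: -54.5 cm / 60 = -0.9083, -52.5 cm / 60 = -0.875, -1.43 rad / 4 = -0.3575.

carry_out([
  [-0.075,-0.025,0],
  [-0.15,-0.05,0],
  [-0.225,-0.075,0],
  [-0.3,-0.1,0],
  [-0.375,-0.125,0],
  [-0.45,-0.15,0],
  [-0.525,-0.175,0],
  [-0.6,-0.2,0],
  [-0.675,-0.225,0],
  [-0.75,-0.25,0],
  [-0.825,-0.275,0.0333],
  [-0.875,-0.2917,0.0833],
  [-0.9083,-0.3033,0.1333],
  [-0.9083,-0.3033,0.2],
  [-0.9083,-0.3033,0.25],
  [-0.9083,-0.3033,0.25],
  [-0.9083,-0.3033,0.25],
  [-0.9083,-0.3033,0.25],
], fingers=[7.2,7.2,7.2,7.2,7.2,7.2,7.2,7.2,7.2,7.2,7.2,7.2,7.2,7.2,7.2,7.2,7.2,7.2], twist=[-0.035,-0.07,-0.105,-0.14,-0.175,-0.21,-0.245,-0.28,-0.315,-0.35,-0.3575,-0.3575,-0.3575,-0.3575,-0.3575,-0.3575,-0.3575,-0.3575])

```text
time_s: 33.8
ee_pos: [0.4322, -0.2693, 0.126]
ee_rot: [-3.14, 0.003, 3.0]
contact_force: [-0.1, -0.1, 0.9]
opening: 0.0718
gripper_force: 0.0
```

```bash
python3 - <<'E'
from h import *
s=robot.observe(); print(s['time_s'],s['ee_pos'],s['ee_rot'],s['opening'],s['contact_force'])
im,d,i=snap('wrist','w7.png'); X=cloud(d,i)
for z0 in (.022,.026,.03):
    p=seg(X,(.385,.475,-.33,-.2),z0,.055);print('floret',z0,len(p),rect(p),np.percentile(p[:,2],95))
im,d,i=snap('top','t8.png'); X=cloud(d,i)
p=seg(X,(.54,.68,.18,.37),.09,.115); print('leek top',len(p),rect(p) if len(p)>5 else '')
plan([.4295,-.2688,.04],171.9)
E
```

```text
33.8 [ 0.43223845 -0.26934417  0.12603405] [-3.14018755e+00  2.59494113e-03  3.00027366e+00] 0.07183614066471884 [-0.11770172 -0.11092968  0.9437825 ]
floret 0.022 6535 ((410.3062438964844, -256.2994689941406), (56.665626525878906, 104.57884979248047), 48.28926467895508) 0.04483882627009292
floret 0.026 6353 ((431.0018310546875, -268.8775634765625), (52.75372314453125, 60.71485137939453), 82.68511199951172) 0.04486169786013899
floret 0.03 6090 ((431.0188903808594, -268.7562255859375), (52.49828338623047, 59.319358825683594), 83.73597717285156) 0.04488537872269968
leek top 620 ((637.260986328125, 276.6510314941406), (186.49742126464844, 84.44358825683594), 89.54937744140625)
plan [ 0.43  -0.269  0.04 ] 171.9 -> delta cm [0.31 0.03 8.66] twist 0.0 q1 -38.3 q6 -120.2
```

View pics/w7.png

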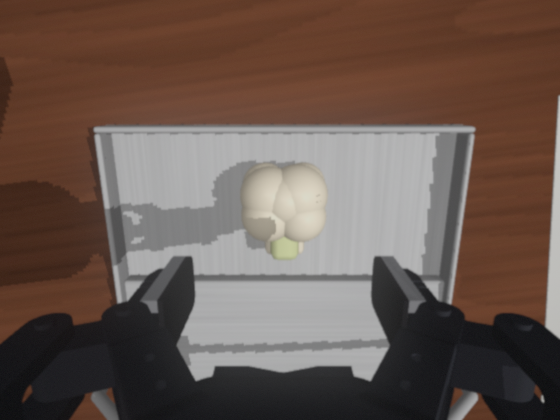

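The floret at (284,205) is centred between the pads. I grip it and lift.

In the tool's units: -10 cm / 60 = -0.1667, 8.8 cm / 60 = 0.1467.

carry_out([
  [0.0017,0,0.0667],
  [0.0017,0,0.125],
  [0.0017,0,0.1467],
  [0.0017,0,0.1467],
  [0.0017,0,0.1467],
  [0.0017,0,0.1467],
  [0.0017,0,0.1467],
  [0.0017,0,0.1467],
  [0.0017,0,0.1467],
  [0.0017,0,0.1467],
  [0.0017,0,0.1467],
  [0.0017,0,0.1],
  [0.0017,0,0.0333],
  [0.0017,0,-0.05],
  [0.0017,0,-0.1333],
  [0.0017,0,-0.1667],
  [0.0017,0,-0.1667],
], fingers=[7.2,7.2,7.2,7.2,4,4,4,4,4,4,4,4,4,4,4,4,4], twist=[0,0,0,0,0,0,0,0,0,0,0,0,0,0,0,0,0], force=50)

```text
time_s: 35.6
ee_pos: [0.4318, -0.27, 0.2293]
ee_rot: [-3.137, 0.008, 3.0]
contact_force: [0.6, 0.4, -0.8]
opening: 0.0532
gripper_force: 54.2
```

```bash
python3 - <<'E'
from h import *
s=robot.observe(); print(s['time_s'],s['ee_pos'],s['ee_rot'],s['opening'],s['contact_force'])
im,d,i=snap('top','t9.png'); X=cloud(d,i)
p=seg(X,(.3,.75,-.45,-.1),.012,.022); print('pan',rect(p))
p=seg(X,(.5,.67,.19,.36),.03,.12)
for z0 in (.08,.09,.095): q=p[(p[:,2]>z0)&(np.hypot(p[:,0]-.581,p[:,1]-.275)<.085)]; print('leek',z0,len(q),rect(q) if len(q)>5 else '')
plan([.54,.275,.226],180); plan([.53,.1,.226],180)
E
```

```text
35.6 [ 0.43182753 -0.2700089   0.22927827] [-3.13672298  0.00841391  2.99981273] 0.05320159828072516 [ 0.57767009  0.39649399 -0.76531101]
pan ((523.9261474609375, -281.86590576171875), (231.5427703857422, 300.92950439453125), 81.49108123779297)
leek 0.08 594 ((612.5798950195312, 275.96099853515625), (38.68423080444336, 89.9698486328125), 0.4260404407978058)
leek 0.09 502 ((611.1796875, 275.9710693359375), (89.89920806884766, 35.12969207763672), 89.6837158203125)
leek 0.095 444 ((611.7332763671875, 275.9544677734375), (32.481544494628906, 89.97112274169922), 0.44104433059692383)
plan [0.54  0.275 0.226] 180 -> delta cm [-3.130e+00  5.541e+01 -2.000e-02] twist -0.142 q1 -38.4 q6 -120.3
plan [0.53  0.1   0.226] 180 -> delta cm [-4.610e+00  3.795e+01 -2.000e-02] twist -0.142 q1 -38.4 q6 -120.3
```

In the tool's units: 55.4 cm / 60 = 0.9233, 54.5 cm / 60 = 0.9083, -0.14 rad / 4 = -0.035.

carry_out([
  [-0.0033,0.0667,0],
  [-0.0067,0.1333,0],
  [-0.0117,0.2,0],
  [-0.015,0.2667,0],
  [-0.0183,0.3333,0],
  [-0.0233,0.4,0],
  [-0.0267,0.4667,0],
  [-0.03,0.5333,0],
  [-0.0333,0.6,0],
  [-0.0383,0.6667,0],
  [-0.0417,0.7333,0],
  [-0.045,0.8,0],
  [-0.0483,0.8667,0],
  [-0.0517,0.9083,0],
  [-0.0517,0.9233,0],
  [-0.0517,0.9233,0],
  [-0.0517,0.9233,0],
  [-0.0517,0.9233,0],
  [-0.0517,0.9233,0],
], fingers=[4,4,4,4,4,4,4,4,4,4,4,4,4,4,4,4,4,4,4], twist=[0,0,0,0,-0.0125,-0.025,-0.035,-0.035,-0.035,-0.035,-0.035,-0.035,-0.035,-0.035,-0.035,-0.035,-0.035,-0.035,-0.035])

```text
time_s: 37.55
ee_pos: [0.5393, 0.274, 0.2245]
ee_rot: [-3.141, 0.0, 3.138]
contact_force: [-1.0, 0.2, -1.7]
opening: 0.0534
gripper_force: 54.0
```

```bash
python3 - <<'E'
from h import *
s=robot.observe(); print(s['time_s'],s['ee_pos'],s['ee_rot'],s['opening'],s['gripper_force'],s['contact_force'])
plan([.54,.275,.103],180)
E
```

```text
37.55 [0.53933207 0.27402161 0.22452192] [-3.14145302e+00  2.06360327e-04  3.13810550e+00] 0.05341169188563479 54.04981791973114 [-1.02593974  0.20292868 -1.71720734]
plan [0.54  0.275 0.103] 180 -> delta cm [-0.07  0.1  12.15] twist -0.003 q1 21.6 q6 -68.2
```

In the tool's units: 12.1 cm / 60 = 0.2017, 11.5 cm / 60 = 0.1917.

carry_out([
  [0,0,0.05],
  [0,0,0.1],
  [0,0,0.15],
  [0,0,0.1917],
  [0,0,0.2017],
  [0,0,0.2017],
  [0,0,0.2017],
  [0,0,0.2017],
  [0,0,0.2017],
  [0,0,0.1667],
  [0,0,0.1],
  [0,0,0.0333],
  [0,0,-0.0333],
  [0,0,-0.05],
  [0,0,-0.05],
  [0,0,-0.05],
], fingers=[4,4,4,4,4,4,7,7,7,7,7,7,7,7,7,7], twist=[0,0,0,0,0,0,0,0,0,0,0,0,0,0,0,0])

```text
time_s: 39.15
ee_pos: [0.5389, 0.2751, 0.253]
ee_rot: [-3.141, -0.002, 3.14]
contact_force: [-0.8, -0.1, -0.8]
opening: 0.0697
gripper_force: 0.0
```

```bash
python3 - <<'E'
from h import *
s=robot.observe(); print(s['time_s'],s['ee_pos'],s['ee_rot'],s['opening'],s['contact_force'])
im,d,i=snap('wrist','w8.png'); np.savez('pics/w8.npz',im=im,d=d,**{k:np.array(v) for k,v in i.items()})
plan([.396,.216,.15],180)
E
```

```text
39.15 [0.5388856  0.27513933 0.25303733] [-3.14102295e+00 -1.57353616e-03  3.13985869e+00] 0.06965541227211285 [-0.80938299 -0.14118104 -0.75564079]
plan [0.396 0.216 0.15 ] 180 -> delta cm [14.24 -5.92 10.19] twist -0.002 q1 21.7 q6 -68.2
```

View pics/w8.png

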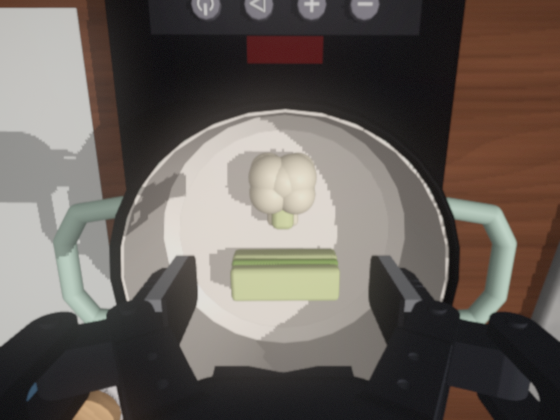

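The wrist view shows both pieces lying in the pot, floret (283,188) and leek (285,275). The keys at the top, left to right, are power 206, start 258, plus 312 and minus 365. Power is first, with the fingers closed.

In the tool's units: 14.3 cm / 60 = 0.2383, 13.5 cm / 60 = 0.225.

carry_out([
  [0.0667,-0.0267,0],
  [0.1333,-0.055,0],
  [0.2,-0.0833,0],
  [0.2383,-0.0983,0],
  [0.2383,-0.0983,0],
  [0.2383,-0.0983,0.0667],
  [0.2383,-0.0983,0.1333],
  [0.2383,-0.0983,0.2],
  [0.2383,-0.0983,0.225],
  [0.2383,-0.0983,0.225],
  [0.2383,-0.0983,0.225],
], fingers=[0,0,0,0,0,0,0,0,0,0,0], twist=[0,0,0,0,0,0,0,0,0,0,0])

```text
time_s: 40.3
ee_pos: [0.3963, 0.2166, 0.1186]
ee_rot: [-3.141, -0.002, 3.14]
contact_force: [0.1, 0.4, 0.6]
opening: -0.0001
gripper_force: 0.0
```

```bash
python3 - <<'E'
from h import *
s=robot.observe(); print(s['time_s'],s['ee_pos'],s['ee_rot'],s['opening'],s['contact_force'])
im,d,i=snap('top','t10.png'); X=cloud(d,i)
p=seg(X,(.3,.75,-.45,-.1),.012,.022); print('pan',rect(p))
p=seg(X,(.38,.42,.33,.37),.055,.075);print('hob z near keys',np.median(p[:,2]))
plan([.396,.216,.0835],180)
E
```

```text
40.3 [0.39632452 0.21657406 0.11859819] [-3.14105911e+00 -1.52452192e-03  3.13971613e+00] -9.575752392313503e-05 [0.06427967 0.37443166 0.64939923]
pan ((523.7886962890625, -282.24066162109375), (232.2160186767578, 300.33355712890625), 81.8904037475586)
hob z near keys 0.061770308659567036
plan [0.396 0.216 0.084] 180 -> delta cm [ 0.1  -0.08  3.63] twist -0.002 q1 21.5 q6 -68.4
```

In the tool's units: 3.3 cm / 60 = 0.055, 3 cm / 60 = 0.05.

carry_out([
  [0,0,0.025],
  [0,0,0.04],
  [0,0,0.05],
  [0,0,0.055],
  [0,0,0.055],
  [0,0,0.055],
], fingers=[0,0,0,0,0,0], twist=[0,0,0,0,0,0])

```text
time_s: 40.95
ee_pos: [0.3968, 0.2168, 0.0885]
ee_rot: [3.141, 0.002, 3.14]
contact_force: [-4.1, -1.3, 8.4]
opening: 0.0002
gripper_force: 3.9
```

In the tool's units: 8 cm / 60 = 0.1333, 4 cm / 60 = 0.0667.

carry_out([
  [0,0,0.0033],
  [0,0,0.0033],
  [0,0,0.0033],
  [0,0,-0.025],
  [0,0,-0.0583],
  [0,0,-0.0583],
  [0,0.0667,-0.0583],
  [0,0.1333,-0.0583],
  [0,0.1333,-0.0583],
  [0,0.1333,-0.0583],
  [0,0.1333,-0.0583],
  [0,0.1333,-0.0583],
], fingers=[0,0,0,0,0,0,0,0,0,0,0,0], twist=[0,0,0,0,0,0,0,0,0,0,0,0])

```text
time_s: 42.15
ee_pos: [0.3963, 0.2955, 0.121]
ee_rot: [-3.141, -0.0, 3.139]
contact_force: [-0.1, 0.2, -0.4]
opening: -0.0005
gripper_force: 0.0
```

In the tool's units: 3.7 cm / 60 = 0.0617, 3.5 cm / 60 = 0.0583.

carry_out([
  [0,0,0.025],
  [0,0,0.04],
  [0,0,0.0517],
  [0,0,0.0583],
  [0,0,0.0617],
  [0,0,0.0617],
  [0,0,0.0617],
  [0,0,0.0617],
], fingers=[0,0,0,0,0,0,0,0], twist=[0,0,0,0,0,0,0,0])

```text
time_s: 42.95
ee_pos: [0.3961, 0.2957, 0.0882]
ee_rot: [-3.14, -0.0, 3.14]
contact_force: [-8.8, -7.2, 19.9]
opening: -0.0003
gripper_force: 10.1
```

In the tool's units: -4 cm / 60 = -0.0667, -3.7 cm / 60 = -0.0617.

carry_out([
  [0,0,-0.025],
  [0,0,-0.0617],
  [0,0,-0.0617],
  [0,-0.0667,-0.0617],
  [0,-0.0667,-0.0617],
  [0,-0.0667,-0.0617],
  [0,-0.0667,-0.0617],
  [0,-0.0667,-0.0617],
  [0,-0.0667,-0.0617],
], fingers=[0,0,0,0,0,0,0,0,0], twist=[0,0,0,0,0,0,0,0,0])

```text
time_s: 43.85
ee_pos: [0.3962, 0.2571, 0.1211]
ee_rot: [3.141, -0.0, 3.141]
contact_force: [1.1, -0.2, 0.3]
opening: 0.0005
gripper_force: 0.0
```

carry_out([
  [0,0,0.025],
  [0,0,0.04],
  [0,0,0.0517],
  [0,0,0.0583],
  [0,0,0.0617],
  [0,0,0.0617],
  [0,0,0.0617],
  [0,0,0.0617],
], fingers=[0,0,0,0,0,0,0,0], twist=[0,0,0,0,0,0,0,0])

```text
time_s: 44.65
ee_pos: [0.3958, 0.2567, 0.0882]
ee_rot: [-3.142, -0.001, 3.14]
contact_force: [-10.7, -3.5, 20.2]
opening: 0.0
gripper_force: 10.3
```

In the tool's units: -18 cm / 60 = -0.3, -16 cm / 60 = -0.2667.

carry_out([
  [0,0,-0.025],
  [0,0,-0.0667],
  [0,0,-0.1333],
  [0,0,-0.2],
  [0,0,-0.2667],
  [0,0,-0.3],
  [0,0,-0.3],
  [0,0,-0.3],
  [0,0,-0.3],
  [0,0,-0.3],
  [0,0,-0.3],
], fingers=[0,0,0,0,0,0,0,0,0,0,0], twist=[0,0,0,0,0,0,0,0,0,0,0])

```text
time_s: 45.75
ee_pos: [0.3958, 0.2563, 0.2628]
ee_rot: [-3.14, -0.003, 3.14]
contact_force: [-0.3, 0.0, -0.1]
opening: -0.0
gripper_force: 0.0
```

```bash
python3 - <<'E'
from h import *
im,d,i=snap('top','t11.png')
cv2.imwrite('pics/t11c.png',cv2.resize(im[110:330,90:460,::-1],None,fx=2.1,fy=2.1,interpolation=cv2.INTER_CUBIC))
E
```

```text
(no output)
```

View pics/t11c.png

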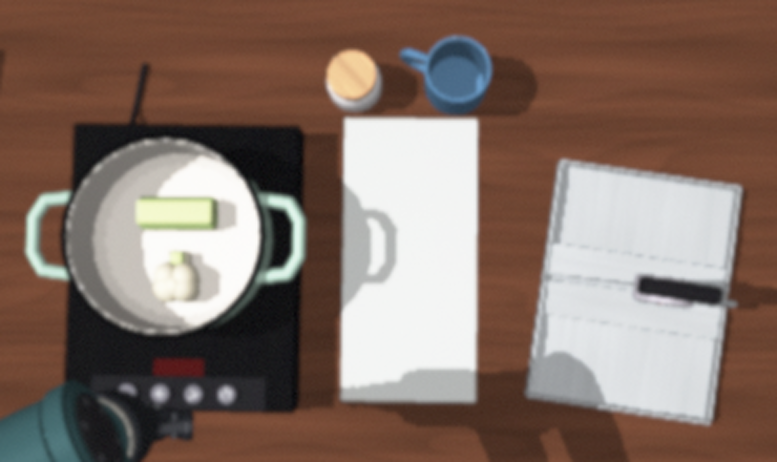

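The crop shows both pieces in the pot, leek (175,213) and floret (176,280). The scale stands empty and the jar and mug haven't moved, so I hand the job in.

```bash
python3 -c "
from cell import robot
print(robot.sign_off())"
```

```text
the job is handed in; nothing more can be done
None
```

I weighed the two pieces present (leek and floret) together, held level about 4 cm clear for about 4 s, and moved both to the pot. The empty scale is back on the counter, power, plus and start were pressed in order to their stops, and the job is handed in; no result came back.

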